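Unhook a stage insert from its display peg and stand it in the slotted stand

ROBOT

A 6-joint arm with a two-finger parallel gripper is mounted at the origin on a cart in front of the work surface, level with it; the furniture and walls round the work are solid. World frame = base frame: x ahead of the robot, y to its left, z up, the work surface at z = 0. Lengths are in m, angles in rad, forces in N, time in s.
With the tool pointing down it reaches from about 0.325 to 0.9 m from the base axis. Payload 3.5 kg.
Tool frame: the origin (TCP) lies at the very end of the fingers, on their centre line; the grasp point (between the pads) lies 19 mm behind it; y points along the fingers, x is the direction in which the jaws open and shut, and the axes are right-handed (so a half turn about y gives the same grasp; the last joint's range is limited). The gripper opens to 85 mm and grips with 20 to 120 N. Pads are 22 mm wide; open, the fingers measure 114 mm over their backs; the gripper's body (76 mm by 85 mm) begins 54 mm behind the grasp point. The pads swing forward as they close: fully open they stand 13 mm farther back than shut.
Start: joints at [-1.364, 0.276, -0.026, 1.268, 0, 1.467], TCP at [0.191, -0.595, 0.2] pointing down, gripper open.
Joint ranges: [-3.12, 3.12], [-0.85, 1.88], [-1.08, 1.24], [-1.95, 2.15], [-1.57, 1.53], [-3.14, 3.14]. Speed limits (rad/s): [2.57, 2.57, 3.14, 3.14, 3.14, 3.14].

INTERFACE

Orientations are given as a 3x3 rotation matrix whose columns are the frame's x, y, z axes.
In Python, from workcell import r, imaging, close_job gives the robot as it stands.
- The arm moves only by the shell command python3 -m handwheel 'ROWS' [FORCE]. ROWS is JSON, a list of rows, each a list of 5 numbers: the shift along the tool's x, y, z in cm, then the turn about the tool's y in rad, then the gripper's target within -1 to 1 (fully open at 1, half-way at 0, shut at -1). In form: [[tx, ty, tz, twist, claw], ...]. A call has 1 to 12 rows; each row shifts and turns the pose as measured when the row begins, along the tool's axes as they then stand; what a row does not reach is not made up. A row lasts 1/10 s, in which the tool goes at most 50 mm and 8.59 degrees, less where a joint would pass 70% of its speed; a pose out of reach is approached as far as the arm can. A call is refused whole if a number of a shift passes 5 or a number of a turn 0.15, either way. A call with a gripper value outside its range is refused whole. The fingers move at their own pace and stop on an object; FORCE is the grip in N (left out, the last holds). Time passes only in rows, so rows that do not move let the fingers close. It gives the time, the measured TCP pose, the force and the opening at its end, in the units of the state.
- r.read_state(): the state, without advancing time (a new reading comes with each control period).
- imaging.camera(name): name is "side" or "top" or "wrist"; returns a dict with "img" (384x512x3 uint8, red, green, blue), "fx", "fy", "cx", "cy" (pixels), "dist" ([k1, k2, p1, p2, k3] as OpenCV has them; the pictures are not rectified), "extrinsics" (4x4, takes a point from world to camera coordinates). Camera axes: x right, y down, z forward; pixel columns grow to the right and rows downward; lengths in m; the calibration is good to about 2 mm. A picture is of the moment at which its call begins. There is no depth.
- close_job(): hands the job in, once; it reports no verdict.
Trained networks look in a picture, given as the dict that the camera call returned (one of the last four; its "shot" number tells which), for a name from the list of things; names that differ only in an ending like _2 or _b are one class to them, and where a whole thing is asked for, a point or a joint stands for the part that bears it (a point fixed in the world has none). Each returns a list of dicts, best first, with "score" (0 to 1); they miss things now and then, are a little off and sometimes report something else, mostly with a low value. They report only what shows in the picture. A call takes as long as a camera call.
- imaging.spot_in(picture, name): "centre" ([x, y, z] in m, in the coordinates of the camera as it stood for that picture, good to about 4 mm: the middle of the surface that is visible of it).
The state is a dict: "t": time; "joint_pos": joint angles; "qvel": joint speeds; "joint_torque": joint torques, N m; "ee_pos": TCP position; "orientation": TCP orientation; "wrist_force": force on the tool from outside, world axes, zero at the start; "wrist_torque": the same for the moment, N m; "width": opening from 0.0 (shut) to 1.0 (fully open).
Only numpy, scipy, OpenCV 4.12 (cv2) and the standard library are available. Lean on these libraries where they do the work, as an engineer would, in place of code of your own. Each camera call takes 0.05 s, during which the arm holds its last target. There are 200 camera calls.

TASK

Take the microscope stage insert with the round opening off its peg on the display rack, lifting it enough to clear the peg's upturned tip as you slide it off so that it is not forced against the peg, and stand it upright in the slot of the black stand, fully down, then let go. Leave the other insert hanging on its peg and do not disturb the eyepiece or the tape roll.

Things in the scene. Friction and masses are not known exactly. Their poses are not given: they have to be found in the camera images.
- insert_round_center (a point): Centre (half-way up) of the loose black stage insert with the ROUND 50 mm opening: an upright plate 160 mm tall, 10 mm thick, 0.11 to 0.22 kg. Lower 72 mm: panel 84 mm wide; above: neck 44 mm wide. Axes: x through the thickness (along the peg), y across, z up. Hangs from either peg, 35 to 55 mm out from the crossbar. When it stands in the stand this point is 88 mm above the bench.
- insert_round_tab (a point): Centre of that insert's solid grip tab, 54 mm above its centre: 44 mm wide, 52 mm tall, 10 mm thick, its top the insert's top; pinch it across its thickness from above, in its upper part to stay clear of the peg. Axes as the insert.
- insert_round_hang (a point): Centre of that insert's hang hole, in the neck just below the tab, 10 mm above the insert's centre: a through hole 18 mm wide and 36 mm tall. Its top edge rests on the peg. Axes as the insert.
- insert_rect_center (a point): Centre of the other stage insert, the same except that its opening is a rectangle 66 mm wide and 30 mm tall. It hangs on the other peg and stays there.
- rack: Fixed grey display rack. Origin on the bench under the front face of its crossbar, half-way between the pegs; x into the rack (away from the robot), y left, z up. Base x -110 to +50 mm, 250 mm wide, 12 mm thick; crossbar top 186 mm up, with an upright at each end. Two steel pegs 8 mm thick point along -x at y = +65 and -65 mm, their axis 180 mm up, with tips turned up.
- peg_left (a point): Point on the axis of the left (+y) peg, 60 mm out from the crossbar; axes as the rack. Each peg is straight to 125 mm out, then turns straight up: the tip's front is 129 mm out, its top 14 mm above the top of the straight part. An insert raised 14 to 28 mm from where it hangs passes the tip; it is off once its centre is over 134 mm out.
- peg_right (a point): Point on the axis of the right (-y) peg, 60 mm out from the crossbar; the peg is the same as the left one; axes as the rack.
- stand: Fixed black stand with one upright slot. Origin under its centre on the bench; x across the slot, y along it. Base 60 mm (x) by 132 mm (y). Slot 16 mm wide (x), 104 mm long (y), ends closed, floor 8 mm up; walls to 41 mm, then lips flaring to about 26 mm at 51 mm up. An insert stands in it on its lower edge, thickness along x, either face forward.
- eyepiece_center (a point): Centre of a loose black eyepiece standing on the bench, 53 mm across and 70 mm tall; a bystander.
- tape_center (a point): Centre of a loose yellow roll of tape lying flat, 57 mm across and 19 mm tall; a bystander.

How it is judged:
On the way:
1. the insert with the round opening is off its peg: its centre more than 78 mm, seen from above, from the marked point of either peg (horizontal distance between insert_round_center and peg_left above 0.078 m and horizontal distance between insert_round_center and peg_right above 0.078 m), for 0.1 s.
At the end, for the whole second after the job is handed in: Round-opening insert at rest in the slot: centre within 15 mm across and 22 mm along of the stand's middle, at most 94 mm above the bench (88 when fully down), tab up within 0.25 rad, in line within 0.3 rad. Other insert within 30 mm of its start, within 0.2 rad of upright (x of insert_round_center in the frame of stand between -0.015 and 0.015 m and y of insert_round_center in the frame of stand between -0.022 and 0.022 m and z of insert_round_center in the frame of stand between 0.075 and 0.094 m and angle between the x axis of insert_round_center and the x axis of stand, either way round below 0.3 rad and angle between insert_round_center's own z axis and vertical below 0.25 rad and linear speed of insert_round below 0.02 m/s and distance of insert_rect_center from where it was at the start of the episode below 0.03 m and angle between insert_rect_center's own z axis and vertical below 0.2 rad); the robot touches nothing.
It fails at once if the other insert is knocked off its peg (height (world z) of insert_rect_center below 0.12 m).
It fails at once if the eyepiece is pushed more than 30 mm or tipped over (distance of eyepiece_center from where it was at the start of the episode above 0.03 m or angle between eyepiece_center's own z axis and vertical above 0.5 rad).
It fails at once if the tape roll is pushed more than 30 mm (distance of tape_center from where it was at the start of the episode above 0.03 m).
It fails at once if the insert is forced against the rack or its peg with more than 20 N (contact force between insert_round and rack above 20 N).
It also fails if it takes over 45 s, if anything falls off the work surface, if the arm or the gripper's body presses on something with over 40 N, if the wrist force passes 120 N, or if a joint passes its speed limit or range.

## Working session

There is one attempt and no reset: what is moved stays moved. The work goes in short steps, Python scripts to look and compute and a shell command to move; the robot and the scene stay as the last step left them, time stands still between calls to the robot, and variables do not carry over. Pictures are saved under pics/ and viewed, about 8 in all and at most 12, crops included, and the job is handed in when it is done.

```bash
mkdir -p pics; cat > h.py <<'E'
import numpy as np, cv2
from workcell import r, imaging
NAMES=["insert_round_center","insert_round_tab","insert_round_hang","insert_rect_center","rack","peg_left","peg_right","stand","eyepiece_center","tape_center"]
def shot(n,f=None):
    c=imaging.camera(n)
    if f: cv2.imwrite("pics/"+f,cv2.cvtColor(c["img"],cv2.COLOR_RGB2BGR))
    return c
def world(c,p):
    return (np.linalg.inv(np.array(c["extrinsics"]))@np.r_[p,1])[:3]
def px(c,p):
    E=np.array(c["extrinsics"]);K=np.array([[c["fx"],0,c["cx"]],[0,c["fy"],c["cy"]],[0,0,1]])
    return cv2.projectPoints(np.array(p,float).reshape(-1,3),cv2.Rodrigues(E[:3,:3])[0],E[:3,3],K,np.array(c["dist"]))[0].reshape(-1,2)
def find(c,names=NAMES):
    for n in names:
        for d in imaging.spot_in(c,n)[:2]:
            w=world(c,d["centre"]); print(n,round(d["score"],2),w.round(3),px(c,w)[0].round())
def st():
    s=r.read_state(); print(s["t"],np.round(s["ee_pos"],4),np.round(s["orientation"],3).tolist(),np.round(s["wrist_force"],1),s["width"],np.round(s["joint_pos"],2))
E
python3 - <<'E'
from h import *
st()
a=shot("side","s0.png"); find(a)
b=shot("top","t0.png"); print(); find(b)
print(r.read_state()["t"])
im=np.hstack([cv2.imread("pics/s0.png"),cv2.imread("pics/t0.png")]); cv2.imwrite("pics/st0.png",cv2.resize(im,(800,300)))
E
```

```text
0.0 [ 0.1903 -0.5944  0.1987] [[0.305, -0.0, 0.952], [-0.952, 0.002, 0.305], [-0.002, -1.0, 0.0]] [-0.7  0.2  0. ] 1.002282396318761 [-1.36  0.28 -0.03  1.27 -0.    1.47]
insert_round_center 0.94 [0.662 0.146 0.161] [286. 138.]
insert_round_tab 0.9 [0.662 0.142 0.159] [286. 140.]
insert_round_hang 0.55 [0.664 0.142 0.156] [287. 141.]
insert_rect_center 0.93 [0.65  0.014 0.154] [291. 176.]
rack 0.87 [0.676 0.063 0.013] [294. 206.]
peg_left 0.94 [0.682 0.064 0.016] [296. 205.]
peg_right 0.75 [0.678 0.066 0.007] [295. 206.]
stand 0.69 [ 0.513 -0.314  0.024] [245. 352.]
stand 0.56 [ 0.663 -0.184  0.012] [310. 289.]
eyepiece_center 0.6 [0.455 0.171 0.04 ] [203. 176.]
tape_center 0.87 [ 0.665 -0.181  0.015] [311. 286.]
tape_center 0.51 [0.66  0.146 0.157] [285. 139.]

insert_round_center 0.63 [0.664 0.157 0.148] [186. 153.]
insert_round_tab 0.66 [0.661 0.159 0.148] [185. 154.]
insert_round_hang 0.83 [0.664 0.159 0.146] [186. 153.]
insert_round_hang 0.59 [0.458 0.179 0.043] [184. 232.]
insert_rect_center 0.54 [0.651 0.03  0.147] [235. 157.]
rack 0.93 [0.665 0.099 0.016] [214. 159.]
peg_left 0.59 [0.663 0.097 0.013] [215. 160.]
peg_right 0.85 [0.664 0.097 0.014] [215. 160.]
peg_right 0.53 [0.664 0.157 0.148] [186. 152.]
stand 0.79 [ 0.518 -0.305  0.008] [354. 209.]
eyepiece_center 0.71 [0.456 0.183 0.043] [183. 232.]
tape_center 0.62 [ 0.664 -0.183  0.017] [312. 159.]
1.1
```

```bash
ls; ls pics
```

```text
h.py
pics
s0.png
st0.png
t0.png
```

```bash
python3 - <<'E'
import cv2,numpy as np
a=cv2.imread("pics/s0.png");b=cv2.imread("pics/t0.png")
A=cv2.resize(a[90:390,170:400],None,fx=2,fy=2,interpolation=2)[:600]
cv2.imwrite("pics/sA.png",cv2.resize(a[80:384,150:400],None,fx=1.95,fy=1.95,interpolation=2))
cv2.imwrite("pics/tB.png",cv2.resize(b[90:270,140:400],None,fx=3,fy=3,interpolation=2))
E
```

```text
(no output)
```

View pics/sA.png

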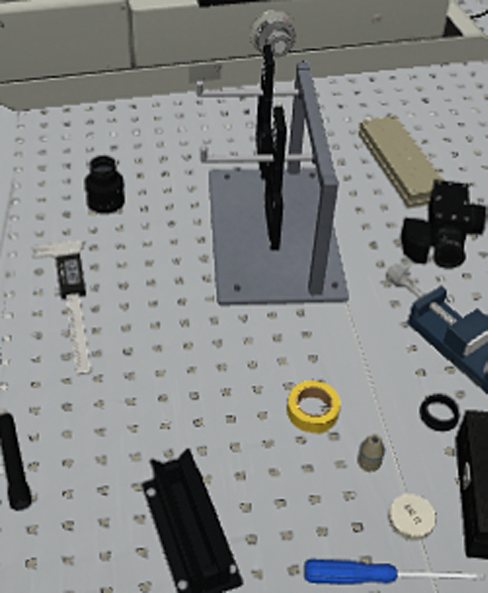

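View pics/tB.png

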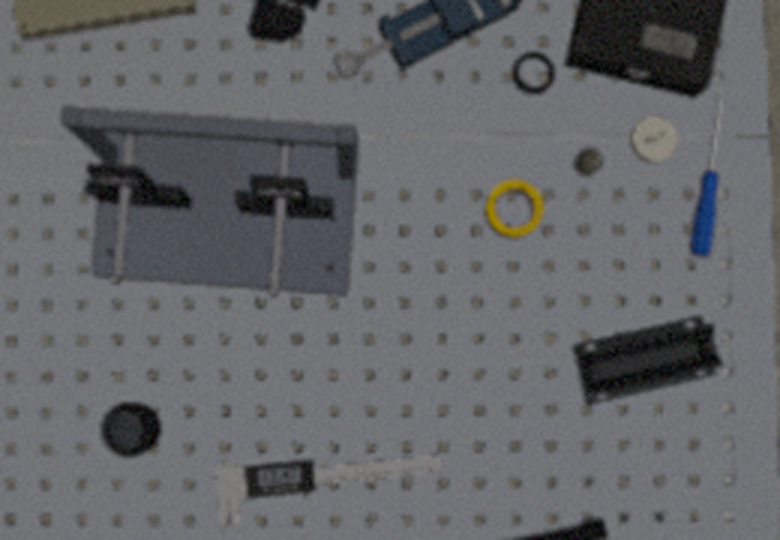

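The side view (crop ×1.95) shows two plates on the pegs, the eyepiece front left at (105,185), the tape at (313,405) and the stand at (190,520). In the top crop (×3) the crossbar slopes from (65,115) to (355,135). The peg tips are near (118,280) and (275,292), and the stand is at (648,360).

```bash
cat >> h.py <<'E'
def back(c,uv,z):
    E=np.array(c["extrinsics"]);K=np.array([[c["fx"],0,c["cx"]],[0,c["fy"],c["cy"]],[0,0,1]])
    q=cv2.undistortPoints(np.array([[uv]],float),K,np.array(c["dist"])).reshape(2)
    R=E[:3,:3]; o=-R.T@E[:3,3]; d=R.T@np.r_[q,1]
    return o+d*(z-o[2])/d[2]
E
python3 - <<'E'
from h import *
b=shot("top","t1.png")
f=lambda x,y:(140+x/3,90+y/3)
def sh(n,x,y,z): print(n,back(b,f(x,y),z).round(4))
sh("tipL",119,279,.198);sh("tipR",275,291,.198)
sh("barL front",75,128,.186);sh("barR front",354,142,.186);sh("barL back",65,108,.186);sh("barR back",356,128,.186)
sh("pegL root",127,135,.184);sh("pegR root",285,143,.184)
sh("base fl",92,275,.012);sh("base fr",347,294,.012)
for p in [(575,345),(700,318),(720,365),(590,403)]: sh("stand",*p,.045)
sh("tabL",115,170,.235);sh("tabR",280,185,.235)
print(np.linalg.inv(np.array(b["extrinsics"]))[:3,3])
c=shot("wrist","w0.png");print(np.linalg.inv(np.array(c["extrinsics"])).round(3)); find(c,["stand"])
E
```

```text
tipL [0.5806 0.1641 0.198 ]
tipR [0.57   0.0372 0.198 ]
barL front [0.7083 0.2046 0.186 ]
barR front [ 0.694  -0.0275  0.186 ]
barL back [0.7255 0.2133 0.186 ]
barR back [ 0.7058 -0.0293  0.186 ]
pegL root [0.7022 0.1611 0.184 ]
pegR root [0.694  0.0295 0.184 ]
base fl [0.602  0.2249 0.012 ]
base fr [ 0.582  -0.0211  0.012 ]
stand [ 0.5304 -0.2337  0.045 ]
stand [ 0.5549 -0.3531  0.045 ]
stand [ 0.5105 -0.3714  0.045 ]
stand [ 0.4762 -0.247   0.045 ]
tabL [0.6635 0.1612 0.235 ]
tabR [0.6502 0.031  0.235 ]
[ 0.4883908  -0.02001314  1.19133291]
[[ 0.304 -0.92  -0.248  0.255]
 [-0.953 -0.294 -0.078 -0.576]
 [-0.001  0.26  -0.966  0.375]
 [ 0.     0.     0.     1.   ]]
```

```bash
python3 -m handwheel '[[0,-2,0,-0.149,0.6],[0,-2,0,-0.149,0.6],[0,-2,0,-0.149,0.6],[0,-2,0,-0.149,0.6],[0,-2,0,-0.149,0.6],[0,-2,0,-0.149,0.6],[0,0,0,-0.149,0.6],[0,0,0,-0.149,0.6]]' 40; python3 - <<'E'
from h import *
st()
E
```

```text
t: 2.05
ee_pos: [0.1903, -0.5944, 0.3237]
orientation: [[0.998, -0.0, 0.056], [-0.056, 0.002, 0.998], [-0.001, -1.0, 0.002]]
wrist_force: [-0.3, 0.7, -0.2]
width: 0.799
2.05 [ 0.1903 -0.5944  0.3237] [[0.998, -0.0, 0.056], [-0.056, 0.002, 0.998], [-0.001, -1.0, 0.002]] [-0.3  0.7 -0.2] 0.7992084283433766 [-1.36  0.24  0.19  1.52  0.    0.26]
```

```bash
python3 -m handwheel '[[3.3,0,3.3,0,0.6],[3.3,0,3.3,0,0.6],[3.3,0,3.3,0,0.6],[3.3,0,3.3,0,0.6],[3.3,0,3.3,0,0.6],[3.3,0,3.3,0,0.6],[3.3,0,3.3,0,0.6],[3.3,0,3.3,0,0.6],[3.3,0,3.3,0,0.6],[1.4,0,1.4,0,0.6],[0,0,0,0,0.6]]'; python3 - <<'E'
from h import *
st()
c=shot("wrist","w1.png");find(c,["stand"])
st()
E
```

```text
t: 3.15
ee_pos: [0.5299, -0.2928, 0.3239]
orientation: [[0.998, 0.003, 0.058], [-0.058, -0.002, 0.998], [0.003, -1.0, -0.002]]
wrist_force: [0.6, -1.0, -0.2]
width: 0.802
3.15 [ 0.5299 -0.2928  0.3239] [[0.998, 0.003, 0.058], [-0.058, -0.002, 0.998], [0.003, -1.0, -0.002]] [ 0.6 -1.  -0.2] 0.8018212888734491 [-0.61  0.2   0.14  1.5  -0.    1.02]
stand 0.87 [ 0.521 -0.3    0.035] [246. 151.]
3.25 [ 0.5282 -0.2946  0.324 ] [[0.998, 0.002, 0.061], [-0.061, -0.003, 0.998], [0.002, -1.0, -0.003]] [-0.2 -0.2 -0. ] 0.795483558970298 [-0.61  0.2   0.14  1.5  -0.    1.02]
```

View pics/w1.png

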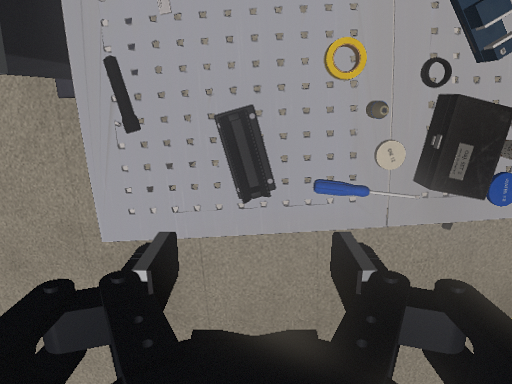

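The stand shows at about (246,152), corners near (214,114), (252,104), (275,189) and (240,200). The tape is at (346,58). Next I back-project these points for the stand's centre and yaw.

```bash
python3 - <<'E'
from h import *
c=shot("wrist","w2.png")
for p in [(214,114),(252,104),(275,189),(240,200)]: print(back(c,p,.01).round(4))
im=cv2.imread("pics/w2.png")[90:215,190:300]; cv2.imwrite("pics/w2c.png",cv2.resize(im,None,fx=4.5,fy=4.5,interpolation=2))
E
```

```text
[ 0.4757 -0.2485  0.01  ]
[ 0.5311 -0.2379  0.01  ]
[ 0.5581 -0.3656  0.01  ]
[ 0.5038 -0.3798  0.01  ]
```

View pics/w2c.png

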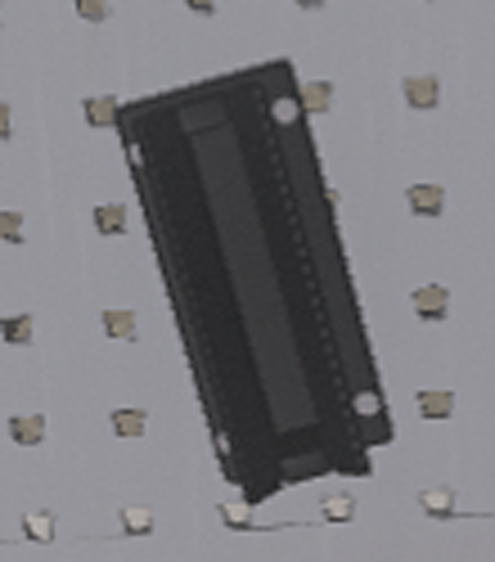

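```bash
python3 -c "
import cv2
a=cv2.imread('pics/s0.png')[100:215,245:330]
cv2.imwrite('pics/s0z.png',cv2.convertScaleAbs(cv2.resize(a,None,fx=5,fy=5,interpolation=2),alpha=2.2,beta=10))"
python3 -m handwheel '[[0.5,0,4.6,0,0.6],[0.5,0,4.6,0,0.6],[0.5,0,4.6,0,0.6],[0.5,0,4.6,0,0.6],[0.5,0,4.6,0,0.6],[0.5,0,4.6,0,0.6],[0.5,0,4.6,0,0.6],[0.5,0,4.6,0,0.6],[0.5,0,4.0,0,0.6],[0,0,0,0,0.6]]'; python3 - <<'E'
from h import *
c=shot("wrist","w3.png");st();find(c,NAMES[:7])
E
```

```text
t: 4.3
ee_pos: [0.601, 0.1025, 0.3222]
orientation: [[0.996, 0.004, 0.095], [-0.095, -0.008, 0.995], [0.005, -1.0, -0.008]]
wrist_force: [0.7, -0.3, -0.5]
width: 0.8
4.35 [0.6007 0.1004 0.3224] [[0.995, 0.003, 0.096], [-0.096, -0.01, 0.995], [0.004, -1.0, -0.01]] [-0.2 -0.7 -0.4] 0.7998703129936728 [ 0.06  0.21  0.14  1.5  -0.01  1.73]
insert_round_center 0.74 [0.664 0.171 0.193] [315.  88.]
insert_round_tab 0.63 [0.661 0.17  0.193] [312.  89.]
insert_round_hang 0.8 [0.665 0.167 0.196] [317.  92.]
insert_rect_center 0.89 [0.656 0.049 0.192] [313. 218.]
insert_rect_center 0.67 [0.663 0.167 0.192] [314.  92.]
rack 0.58 [0.692 0.1   0.013] [315. 139.]
peg_left 0.85 [0.694 0.105 0.013] [316. 135.]
peg_right 0.81 [0.694 0.106 0.01 ] [315. 135.]
```

View pics/s0z.png

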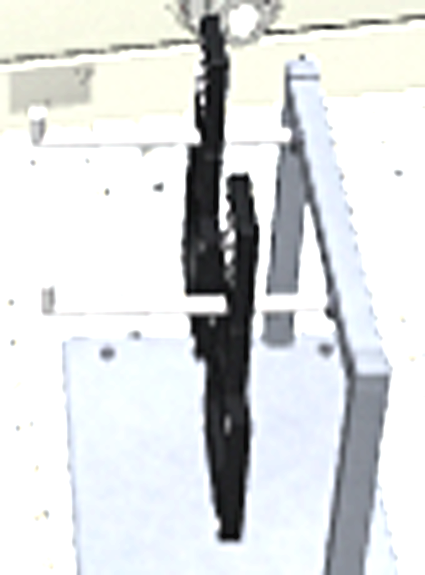

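View pics/w3.png

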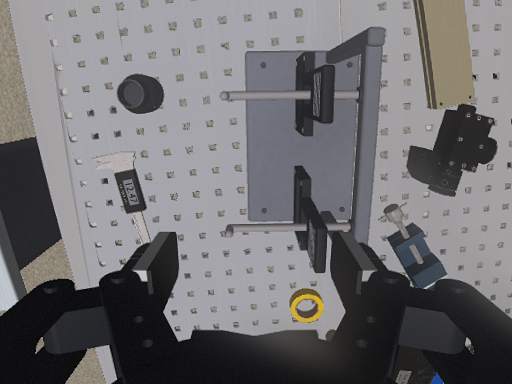

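The pegs, tips at (226,96) and (230,231), show in the wrist view, with the tabs at (322,93) and (315,245). The eyepiece is at (140,93). The openings are too foreshortened to confirm which insert is which, so I back off for one view onto the front faces.

```bash
python3 -m handwheel '[[-4.5,0,0,0,0.6],[-4.5,0,0,0,0.6],[-4.5,0,0,0,0.6],[0,0,0,0,0.6]]'; python3 - <<'E'
from h import *
c=shot("wrist","w4.png");st();find(c,NAMES[:4])
im=cv2.imread("pics/w4.png")[40:260,280:512]; cv2.imwrite("pics/w4c.png",cv2.convertScaleAbs(cv2.resize(im,None,fx=2.7,fy=2.7,interpolation=2),alpha=1.8,beta=10))
# tab points in w3-type geometry: fit
for p in [(0.6623,0.160,0.236),(0.6505,0.03,.236)]: print(px(c,p))
E
```

```text
t: 5.1
ee_pos: [0.4622, 0.1087, 0.3185]
orientation: [[0.994, -0.001, 0.106], [-0.107, -0.01, 0.994], [-0.0, -1.0, -0.01]]
wrist_force: [1.7, 0.0, 0.7]
width: 0.798
5.15 [0.4652 0.1086 0.3189] [[0.994, 0.002, 0.107], [-0.107, -0.01, 0.994], [0.003, -1.0, -0.01]] [ 0.5  0.  -0.1] 0.8020365276092957 [ 0.1  -0.03 -0.13  1.47 -0.01  1.78]
insert_round_center 0.7 [0.665 0.169 0.175] [459.  82.]
insert_round_tab 0.96 [0.66  0.17  0.176] [455.  81.]
insert_round_hang 0.69 [0.664 0.163 0.18 ] [461.  89.]
insert_rect_center 0.68 [0.652 0.041 0.175] [442. 211.]
[[499.74819233  92.69775168]]
[[475.04090104 246.494415  ]]
```

View pics/w4c.png

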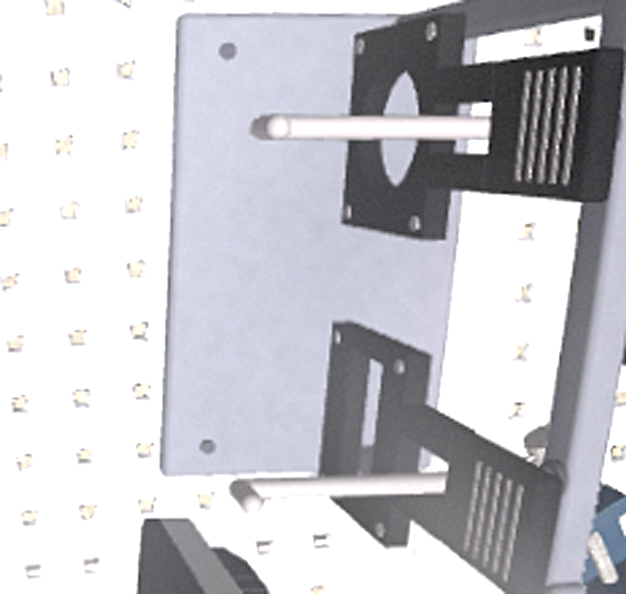

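The round opening is on the left peg (crop, around (400,130)) and the rectangular one on the right. That agrees with the networks.

```bash
python3 -m handwheel '[[3.8,0,1.3,-0.03,0.6],[3.8,0,1.3,0,0.6],[3.8,0,1.3,0,0.6],[3.8,0,1.3,0,0.6],[3.5,0,1.3,0,0.6],[0,0,0,0,0.6]]'; python3 - <<'E'
from h import *
c=shot("wrist","w5.png");st();find(c,NAMES[:2])
im=cv2.imread("pics/w5.png")[60:290,130:390]; cv2.imwrite("pics/w5c.png",cv2.convertScaleAbs(cv2.resize(im,None,fx=2.5,fy=2.5,interpolation=2),alpha=1.8,beta=10))
print(px(c,[(0.6623,0.160,0.236),c and r.read_state()["ee_pos"]]))
E
```

```text
t: 5.95
ee_pos: [0.6745, 0.1575, 0.3144]
orientation: [[0.997, 0.003, 0.081], [-0.081, -0.011, 0.997], [0.004, -1.0, -0.01]]
wrist_force: [-0.4, 0.0, -0.8]
width: 0.8
6.0 [0.6725 0.157  0.3149] [[0.997, 0.001, 0.081], [-0.081, -0.011, 0.997], [0.002, -1.0, -0.011]] [ 0.9 -0.1  0. ] 0.7982764986154266 [ 0.14  0.37  0.34  1.54 -0.01  1.79]
insert_round_center 0.91 [0.669 0.18  0.237] [241. 157.]
insert_round_tab 0.56 [0.668 0.177 0.238] [241. 161.]
[[235.5966059  181.58392963]
 [242.27856715 223.42580074]]
```

View pics/w5c.png

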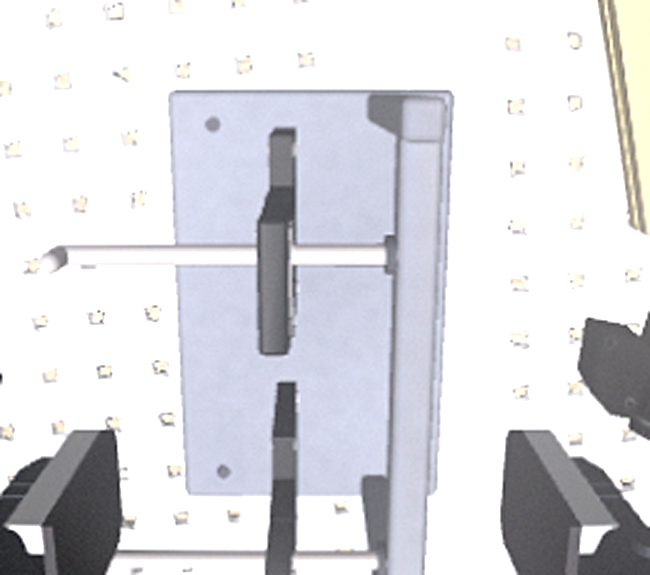

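```bash
python3 -m handwheel '[[-0.9,0,0.9,0,0.6],[0,0,0,0,0.6],[0,0,0,0,0.6]]'; python3 - <<'E'
from h import *
s=r.read_state();c=shot("wrist","w6.png");st()
E=np.linalg.inv(np.array(c["extrinsics"]));print(s["ee_pos"],E.round(4), c["cx"],c["fx"])
print(px(c,s["ee_pos"]), [back(c,(239.6,174.8),.236)])
im=cv2.imread("pics/w6.png")[60:290,130:390]; cv2.imwrite("pics/w6c.png",cv2.convertScaleAbs(cv2.resize(im,None,fx=2.5,fy=2.5,interpolation=2),alpha=1.8,beta=10))
E
```

```text
t: 6.4
ee_pos: [0.6586, 0.1666, 0.3192]
orientation: [[0.997, 0.003, 0.081], [-0.081, -0.011, 0.997], [0.004, -1.0, -0.01]]
wrist_force: [-0.6, 0.4, 0.2]
width: 0.799
6.45 [0.6585 0.1668 0.3195] [[0.997, 0.003, 0.081], [-0.081, -0.01, 0.997], [0.004, -1.0, -0.01]] [ 0.3 -0.1  1. ] 0.7949137794814989 [ 0.16  0.35  0.31  1.54 -0.01  1.81]
[0.65858792 0.16662458 0.31922427] [[ 0.9967 -0.0796 -0.0185  0.6653]
 [-0.0816 -0.9599 -0.2682  0.2334]
 [ 0.0036  0.2688 -0.9632  0.4931]
 [ 0.      0.      0.      1.    ]] 254.0862514342614 333.81388005360736
[[250.78230185 219.63403416]] [array([0.64976108, 0.17313521, 0.236     ])]
```

View pics/w6c.png

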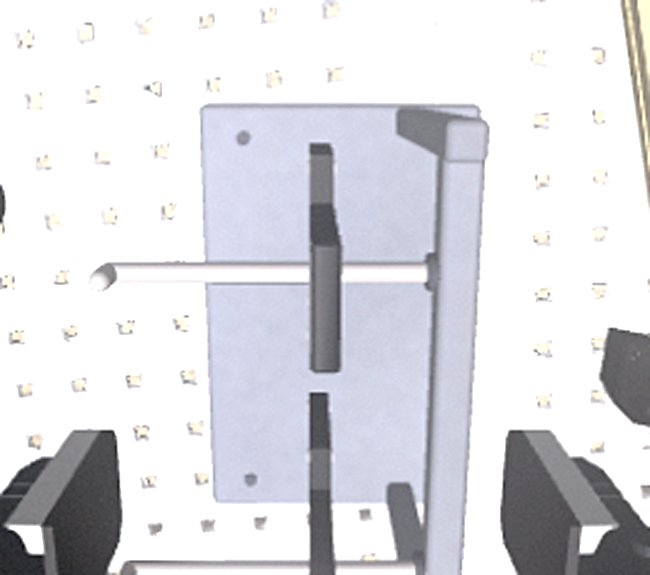

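Round tab top is at crop (326,307) and the finger midline at column 311, so about 5 mm off in tool x. The tool is already aligned with the plate. I correct this and go down.

```bash
python3 -m handwheel '[[0.5,0,0,0,0.6],[0,3,0,0,0.6],[0,3,0,0,0.6],[0,3,0,0,0.6],[0,2.2,0,0,0.6],[0,0,0,0,0.6]]'; python3 - <<'E'
from h import *
c=shot("wrist","w7.png");st()
im=cv2.imread("pics/w7.png")[60:290,130:390]; cv2.imwrite("pics/w7c.png",cv2.convertScaleAbs(cv2.resize(im,None,fx=2.5,fy=2.5,interpolation=2),alpha=1.8,beta=10))
E
```

```text
t: 7.05
ee_pos: [0.6668, 0.1647, 0.2093]
orientation: [[0.997, 0.014, 0.081], [-0.081, -0.009, 0.997], [0.014, -1.0, -0.008]]
wrist_force: [-0.8, 0.6, -0.1]
width: 0.798
7.1 [0.6678 0.1649 0.2113] [[0.997, 0.016, 0.081], [-0.081, -0.009, 0.997], [0.017, -1.0, -0.007]] [-0.5  0.6  0.8] 0.8006628998272628 [ 0.15  0.37  0.13  1.31 -0.01  1.81]
```

View pics/w7c.png

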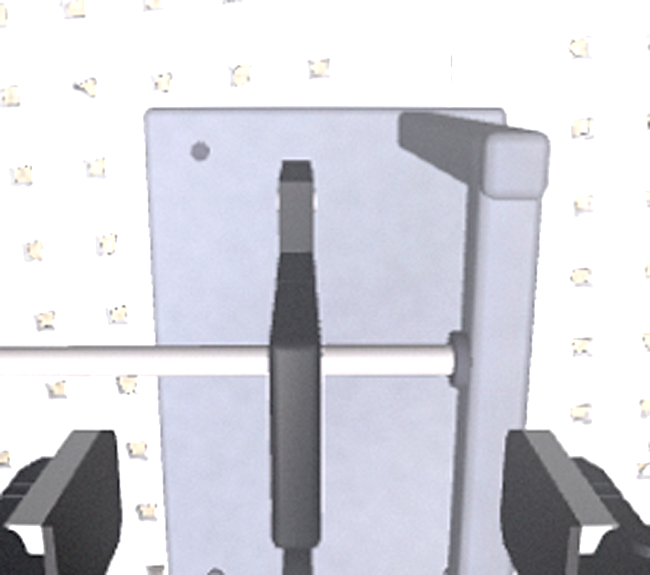

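Tab is now between the fingers (column 296 against a midline of 311), so I shift about −3 mm before closing.

```bash
python3 -m handwheel '[[-0.35,0.3,0,0,0.6],[0,0,0,0,0.6],[0,0,0,0,0.6]]'; python3 - <<'E'
from h import *
c=shot("wrist","w8.png");st()
g=cv2.imread("pics/w8.png",0)
for row in (215,225,235,250): 
    l=g[row,130:390].astype(int); print(row,[(130+i,v) for i,v in enumerate(l[:-1]) if abs(l[i+1]-l[i-1])>35][:30])
E
```

```text
t: 7.4
ee_pos: [0.6668, 0.1654, 0.2129]
orientation: [[0.996, 0.023, 0.082], [-0.082, -0.008, 0.997], [0.024, -1.0, -0.006]]
wrist_force: [0.2, -0.5, -0.4]
width: 0.8
7.45 [0.6669 0.1655 0.2131] [[0.996, 0.024, 0.082], [-0.082, -0.008, 0.997], [0.024, -1.0, -0.006]] [ 0.5 -0.2 -0.1] 0.8000733027913808 [ 0.15  0.37  0.12  1.31 -0.01  1.81]
215 [(147, np.int64(133)), (175, np.int64(172)), (176, np.int64(95)), (177, np.int64(97)), (178, np.int64(132)), (191, np.int64(160)), (192, np.int64(94)), (238, np.int64(88)), (239, np.int64(33)), (258, np.int64(52)), (259, np.int64(93)), (311, np.int64(88)), (339, np.int64(128)), (340, np.int64(165))]
225 [(130, np.int64(166)), (191, np.int64(163)), (192, np.int64(110)), (238, np.int64(109)), (239, np.int64(31)), (258, np.int64(53)), (259, np.int64(92)), (310, np.int64(106)), (311, np.int64(73)), (338, np.int64(94)), (339, np.int64(165)), (354, np.int64(150)), (356, np.int64(135)), (363, np.int64(143)), (382, np.int64(147)), (388, np.int64(122))]
235 [(130, np.int64(167)), (155, np.int64(158)), (156, np.int64(110)), (157, np.int64(65)), (175, np.int64(29)), (176, np.int64(78)), (177, np.int64(171)), (192, np.int64(163)), (193, np.int64(88)), (238, np.int64(110)), (239, np.int64(31)), (258, np.int64(75)), (259, np.int64(111)), (310, np.int64(90)), (331, np.int64(112)), (332, np.int64(55)), (352, np.int64(101)), (353, np.int64(156)), (386, np.int64(137)), (387, np.int64(57))]
250 [(130, np.int64(167)), (134, np.int64(174)), (135, np.int64(128)), (136, np.int64(53)), (145, np.int64(46)), (177, np.int64(49)), (178, np.int64(165)), (193, np.int64(146)), (194, np.int64(95)), (238, np.int64(108)), (239, np.int64(43)), (257, np.int64(33)), (258, np.int64(76)), (259, np.int64(111)), (309, np.int64(95)), (310, np.int64(65)), (330, np.int64(114)), (331, np.int64(49)), (350, np.int64(56)), (372, np.int64(40)), (373, np.int64(110)), (374, np.int64(169)), (381, np.int64(133))]
```

```bash
python3 -m handwheel '[[-0.5,0.6,0,0,0.6],[0,0,0,0,0.6],[0,0,0,0,0.6]]'; python3 - <<'E'
from h import *
c=shot("wrist","w9.png");st()
g=cv2.imread("pics/w9.png",0)
for row in (225,): 
    l=g[row,130:390].astype(int); print(row,[(130+i,int(v)) for i,v in enumerate(l[:-1]) if abs(l[i+1]-l[i-1])>35][:30])
E
```

```text
t: 7.75
ee_pos: [0.6626, 0.1661, 0.2086]
orientation: [[0.996, 0.027, 0.082], [-0.081, -0.007, 0.997], [0.027, -1.0, -0.005]]
wrist_force: [-0.6, -0.6, 1.0]
width: 0.799
7.8 [0.6625 0.1661 0.2084] [[0.996, 0.026, 0.082], [-0.081, -0.007, 0.997], [0.027, -1.0, -0.005]] [ 0.9 -0.6 -1. ] 0.8016970358862244 [ 0.16  0.36  0.1   1.29 -0.01  1.81]
225 [(130, 167), (194, 133), (247, 93), (248, 33), (267, 40), (268, 83), (317, 105), (318, 71), (346, 108), (347, 168), (358, 147), (386, 154)]
```

```bash
python3 -m handwheel '[[0.1,0.2,0,0,-0.2],[0,0,0,0,-0.6],[0,0,0,0,-1],[0,0,0,0,-1],[0,0,0,0,-1],[0,0,0,0,-1]]' 40; python3 - <<'E'
from h import *
st()
E
```

```text
t: 8.4
ee_pos: [0.6637, 0.166, 0.206]
orientation: [[0.996, 0.026, 0.082], [-0.081, -0.007, 0.997], [0.027, -1.0, -0.005]]
wrist_force: [0.1, -0.2, -0.0]
width: 0.001
8.4 [0.6637 0.166  0.206 ] [[0.996, 0.026, 0.082], [-0.081, -0.007, 0.997], [0.027, -1.0, -0.005]] [ 0.1 -0.2 -0. ] 0.0013176217599459986 [ 0.16  0.36  0.1   1.29 -0.01  1.81]
```

```bash
python3 - <<'E'
from h import *
c=shot("wrist","w10.png");a=shot("side","s10.png");st()
u=cv2.convertScaleAbs(cv2.resize(cv2.imread("pics/w10.png")[90:300,150:360],(400,400)),alpha=1.6)
v=cv2.convertScaleAbs(cv2.resize(cv2.imread("pics/s10.png")[60:220,210:370],(400,400)),alpha=1.6)
cv2.imwrite("pics/c10.png",np.hstack([u,v]))
E
```

```text
8.5 [0.6637 0.166  0.206 ] [[0.996, 0.026, 0.082], [-0.081, -0.007, 0.997], [0.027, -1.0, -0.005]] [-0.2  0.6  0.1] -0.002762342212310406 [ 0.16  0.36  0.1   1.29 -0.01  1.81]
```

View pics/c10.png

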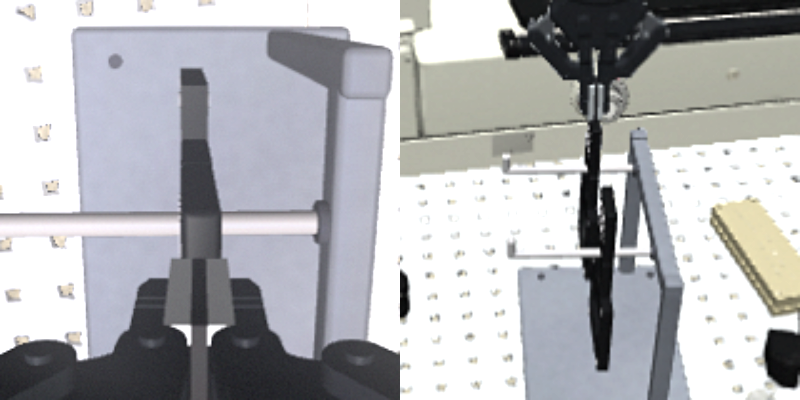

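The fingers shut just above the tab: in the side view the tips are at (600,115) and the tab top at (595,125). The heights disagree, so I project known points before moving.

```bash
python3 - <<'E'
from h import *
a=shot("side");s=r.read_state()
cr=lambda p:((px(a,p)-[210,60])*2.5+[400,0]).round().tolist()
print("tcp",cr(s["ee_pos"]))
for x in (.655,.665):
  for z in (.196,.216,.236,.256): print(x,z,cr((x,.166,z)))
y=np.array([.075,.997]);x=np.array([.997,-.075]);o=np.array([.702,.093])
for yy in (.065,-.065):
  for xx,z in ((-.127,.198),(-.06,.18),(0,.18)): print("peg",yy,xx,cr(np.r_[o+x*xx+y*yy,z]))
c=shot("wrist"); cr2=lambda p:((px(c,p)-[150,90])*400/210).round().tolist()
print("w tcp",cr2(s["ee_pos"])); 
for z in (.216,.236): print(cr2((.665,.166,z)), cr2((.665,.188,z)))
print("wpeg",cr2(np.r_[o+y*.065,.18]))
E
```

```text
tcp [[591.0, 144.0]]
0.655 0.196 [[581.0, 153.0]]
0.655 0.216 [[582.0, 136.0]]
0.655 0.236 [[583.0, 117.0]]
0.655 0.256 [[584.0, 98.0]]
0.665 0.196 [[592.0, 153.0]]
0.665 0.216 [[593.0, 135.0]]
0.665 0.236 [[594.0, 117.0]]
0.665 0.256 [[595.0, 98.0]]
peg 0.065 -0.127 [[503.0, 156.0]]
peg 0.065 -0.06 [[573.0, 170.0]]
peg 0.065 0 [[635.0, 169.0]]
peg -0.065 -0.127 [[509.0, 240.0]]
peg -0.065 -0.06 [[586.0, 255.0]]
peg -0.065 0 [[654.0, 253.0]]
w tcp [[192.0, 247.0]]
[[197.0, 259.0]] [[190.0, 183.0]]
[[199.0, 290.0]] [[192.0, 205.0]]
wpeg [[321.0, 231.0]]
```

```bash
python3 - <<'E'
from h import *
a=cv2.imread("pics/s0.png",0).astype(int);b=cv2.imread("pics/s10.png",0).astype(int)
d=cv2.blur(abs(a-b).astype(np.uint8),(1,1))
print("cols 280..300; rows 85..122")
for rr in range(88,122): print(rr,b[rr,282:302].tolist(),"|",d[rr,282:302].tolist())
E
```

```text
cols 280..300; rows 85..122
88 [18, 18, 17, 16, 18, 66, 158, 13, 15, 18, 18, 18, 19, 18, 18, 18, 20, 20, 22, 18] | [99, 90, 122, 129, 127, 77, 11, 137, 123, 126, 116, 122, 125, 110, 115, 107, 95, 91, 88, 92]
89 [17, 18, 17, 17, 19, 69, 165, 13, 16, 18, 17, 19, 18, 18, 18, 17, 17, 16, 17, 15] | [108, 118, 126, 128, 126, 69, 14, 121, 133, 129, 120, 122, 122, 97, 103, 107, 90, 91, 79, 95]
90 [17, 19, 17, 18, 18, 29, 79, 11, 17, 18, 18, 19, 18, 18, 15, 13, 12, 11, 12, 17] | [119, 122, 128, 116, 88, 123, 73, 136, 131, 123, 111, 124, 121, 107, 101, 94, 104, 102, 91, 92]
91 [17, 19, 20, 22, 16, 18, 27, 12, 19, 18, 22, 18, 16, 13, 33, 99, 102, 105, 87, 105] | [121, 122, 96, 63, 44, 89, 126, 133, 78, 75, 77, 68, 72, 84, 73, 0, 3, 8, 21, 4]
92 [14, 16, 17, 17, 16, 19, 26, 12, 16, 17, 18, 16, 29, 91, 88, 97, 101, 94, 111, 113] | [123, 91, 57, 71, 49, 54, 73, 78, 75, 82, 84, 82, 60, 1, 2, 4, 3, 3, 1, 3]
93 [11, 17, 17, 14, 14, 49, 27, 51, 44, 13, 16, 20, 55, 94, 96, 96, 62, 83, 108, 111] | [114, 82, 39, 45, 53, 43, 58, 35, 43, 76, 77, 77, 41, 4, 3, 1, 0, 0, 0, 2]
94 [8, 17, 19, 61, 161, 154, 25,
[... 3787 characters left out ...]
11] | [1, 1, 1, 0, 0, 2, 0, 1, 0, 1, 1, 1, 1, 1, 2, 1, 0, 1, 1, 1]
118 [113, 116, 43, 40, 5, 9, 11, 11, 87, 115, 112, 112, 111, 111, 111, 112, 111, 111, 113, 111] | [2, 0, 1, 1, 0, 0, 2, 1, 1, 1, 1, 2, 0, 0, 0, 1, 0, 0, 1, 1]
119 [114, 118, 0, 90, 6, 10, 9, 10, 93, 114, 111, 111, 111, 111, 110, 112, 110, 110, 112, 112] | [1, 2, 0, 0, 1, 0, 1, 1, 2, 1, 0, 0, 1, 1, 1, 2, 1, 1, 0, 2]
120 [113, 119, 0, 107, 7, 10, 7, 10, 119, 112, 109, 109, 108, 109, 108, 109, 110, 109, 126, 109] | [1, 1, 0, 2, 1, 0, 2, 1, 1, 2, 0, 1, 0, 1, 0, 1, 1, 1, 1, 0]
121 [112, 118, 0, 22, 9, 9, 10, 9, 118, 128, 124, 123, 123, 123, 122, 126, 127, 128, 177, 95] | [1, 0, 0, 0, 2, 1, 2, 1, 0, 2, 1, 0, 0, 1, 1, 3, 0, 0, 1, 1]
```

Both views put the real fingertips near z ≈ 0.235, about 30 mm above the reported TCP. I open, go down in small steps and track the tips in the images rather than trusting the reported z.

```bash
python3 -m handwheel '[[0,0,0,0,0.4],[0,0,0,0,0.4],[0,0,0,0,0.4],[0,1,0,0,0.4],[0,1,0,0,0.4],[0,0,0,0,0.4]]'; python3 - <<'E'
from h import *
a=shot("side","s11.png");c=shot("wrist","w11.png");st()
s0=cv2.imread("pics/s0.png",0).astype(int);b=cv2.imread("pics/s11.png",0).astype(int)
d=(abs(s0-b)>25)
for rr in range(90,130,2): print(rr,"".join(".#"[v] for v in d[rr,262:316]))
g=cv2.imread("pics/w11.png",0)
for row in (205,225,): 
    l=g[row,130:390].astype(int); print(row,[(130+i,int(v)) for i,v in enumerate(l[:-1]) if abs(l[i+1]-l[i-1])>35][:30])
print(px(a,[(.663,.155,z) for z in (.196,.206,.216,.226,.236)]).round(1).tolist())
E
```

```text
t: 9.2
ee_pos: [0.6642, 0.1658, 0.1843]
orientation: [[0.996, 0.026, 0.082], [-0.081, -0.007, 0.997], [0.027, -1.0, -0.005]]
wrist_force: [0.4, 0.3, 0.2]
width: 0.702
9.3 [0.6649 0.1659 0.1857] [[0.996, 0.028, 0.082], [-0.081, -0.007, 0.997], [0.028, -1.0, -0.005]] [-0.2  0.1 -0. ] 0.6994313069979823 [ 0.16  0.37  0.07  1.25 -0.01  1.81]Traceback (most recent call last):
  File "<stdin>", line 5, in <module>
  File "<stdin>", line 5, in <genexpr>
TypeError: string indices must be integers, not 'numpy.bool'
```

```bash
cat > chk.py <<'E'
from h import *
import sys
def chk(sn,wn):
    a=imaging.camera("side");c=shot("wrist",wn);cv2.imwrite("pics/"+sn,cv2.cvtColor(a["img"],cv2.COLOR_RGB2BGR))
    b=cv2.imread("pics/"+sn,0).astype(int)
    s0=cv2.imread("pics/s0.png",0).astype(int); d=(abs(s0-b)>25)
    for rr in range(90,130,2): print(rr,"".join(".#"[int(v)] for v in d[rr,258:320]))
    g=cv2.imread("pics/"+wn,0)
    for row in (205,225,): 
        l=g[row,130:390].astype(int); print(row,[(130+i,int(v)) for i,v in enumerate(l[:-1]) if abs(l[i+1]-l[i-1])>35][:30])
    print(px(a,[(.663,.155,z) for z in (.196,.206,.216,.226,.236)]).round(1).tolist())
    st()
E
python3 -c "from chk import *; chk('s12.png','w12.png')"
```

```text
90 ...#####....##########...................##################...
92 ...##################.....................#################...
94 ...################........................###############....
96 ....##############.........................#############......
98 .....##.#########..........................#######............
100 ...........####...........................###.###.............
102 ...........####.#.........................###.###.............
104 ...........####.#.........................##..###.............
106 ...........####.#...........................#####.............
108 ...........####.#.........................##..###.............
110 ............#####.........................##..##..............
112 ..............#.#..........................#..................
114 ................#.............................................
116 ..............................................................
118 ..............................................................
120 ..............................................................
122 ..............................................................
124 ..............................................................
126 ..............................................................
128 ..............................................................
205 [(186, 167), (187, 114), (241, 112), (242, 31), (262, 30), (263, 80), (319, 81), (356, 133), (357, 172), (362, 147), (363, 114)]
225 [(241, 97), (242, 37), (265, 48), (266, 91), (317, 104), (318, 63), (354, 126), (355, 171)]
[[286.6, 123.7], [286.8, 120.2], [287.1, 116.5], [287.3, 112.9], [287.5, 109.2]]
9.4 [0.6656 0.166  0.1868] [[0.996, 0.03, 0.082], [-0.081, -0.007, 0.997], [0.03, -1.0, -0.004]] [0.2 0.2 0.4] 0.6972285592945973 [ 0.16  0.37  0.07  1.25 -0.01  1.81]
```

```bash
python3 -m handwheel '[[-0.1,1,0,0,0.4],[0,0.8,0,0,0.4],[0,0,0,0,0.2]]'; python3 -c "from chk import *; chk('s13.png','w13.png')"
```

```text
t: 9.7
ee_pos: [0.6657, 0.1662, 0.1682]
orientation: [[0.996, 0.032, 0.082], [-0.081, -0.006, 0.997], [0.032, -0.999, -0.004]]
wrist_force: [-0.8, -0.2, -0.1]
width: 0.605
90 ..######........###########################........#########..
92 ..######........############################.......########...
94 ...######......###########.##########.#######.....########....
96 ....#####.....#########................######....#########....
98 ....########.##########.................#################.....
100 .....################....................###############......
102 .....###############......................##############......
104 ......#############......................########.............
106 ............#######.....................#.#####...............
108 .............######.....................###.###...............
110 .............######.....................###.###...............
112 .............####.#.....................##..###...............
114 .............####.#.....................##...##...............
116 .............####.#.....................##..###...........
[... 214 characters left out ...]
..........................................................
126 ..............................................................
128 ..............................................................
205 [(130, 166), (131, 124), (182, 173), (183, 119), (239, 110), (240, 76), (241, 30), (261, 29), (262, 82), (329, 120), (330, 77), (366, 102), (367, 150)]
225 [(130, 68), (240, 47), (265, 44), (266, 72), (326, 105), (327, 61), (364, 103), (365, 151)]
[[286.6, 123.7], [286.8, 120.2], [287.1, 116.5], [287.3, 112.9], [287.5, 109.2]]
9.8 [0.6662 0.1662 0.1693] [[0.996, 0.033, 0.082], [-0.081, -0.006, 0.997], [0.033, -0.999, -0.004]] [ 0.4 -0.7 -0.2] 0.6020815391658033 [ 0.16  0.38  0.05  1.21 -0.01  1.81]
```

```bash
python3 -m handwheel '[[0,0,0,0,-0.4],[0,0,0,0,-1],[0,0,0,0,-1],[0,0,0,0,-1],[0,0,0,0,-1]]' 40; python3 -c "from chk import *; st()"
```

```text
t: 10.3
ee_pos: [0.6666, 0.1664, 0.17]
orientation: [[0.996, 0.034, 0.082], [-0.081, -0.006, 0.997], [0.034, -0.999, -0.003]]
wrist_force: [0.0, -0.2, 0.0]
width: 0.114
10.3 [0.6666 0.1664 0.17  ] [[0.996, 0.034, 0.082], [-0.081, -0.006, 0.997], [0.034, -0.999, -0.003]] [ 0.  -0.2  0. ] 0.11388542416537296 [ 0.16  0.38  0.05  1.21 -0.01  1.81]
```

```bash
python3 -m handwheel '[[0,-0.7,0,0,-1],[0,-0.7,0,0,-1],[0,-0.7,0,0,-1],[0,0,0,0,-1]]'; python3 - <<'E'
from chk import *
a=shot("side","s14.png"); st()
s0=cv2.imread("pics/s0.png",0).astype(int);b=cv2.imread("pics/s14.png",0).astype(int)
for n,g in (("s0",s0),("now",b)):
  print(n)
  for rr in range(96,190,3): print(rr,"".join("#" if v<45 else "." for v in g[rr,265:315]))
E
```

```text
t: 10.7
ee_pos: [0.665, 0.1663, 0.1918]
orientation: [[0.996, 0.032, 0.082], [-0.081, -0.006, 0.997], [0.032, -0.999, -0.004]]
wrist_force: [-0.1, -1.0, -2.2]
width: 0.11
10.75 [0.6647 0.1663 0.1913] [[0.996, 0.031, 0.082], [-0.081, -0.006, 0.997], [0.031, -1.0, -0.004]] [ 0.7 -0.5 -1.4] 0.11419159738085849 [ 0.16  0.37  0.08  1.25 -0.01  1.81]
s0
96 ................................#.................
99 ..................................................
102 ..................................................
105 ....................####..................######..
108 ...............#.#..#####.........................
111 .....................####...............#.........
114 .....................####.........................
117 .....................####............#............
120 ...................#.####............#............
123 ...................######.............#...........
126 ....................#####.........................
129 ..................#######...........#.##..........
132 ..................######................#.........
135 .................#######..####...
[... 2069 characters left out ...]
..........######.####..............#....
156 ....................###########..............##...
159 .........................######...................
162 .........................######..............###..
165 ......................########....................
168 ......................########..................#.
171 ......................########...................#
174 .....................#########...................#
177 .....................########.....................
180 .....................########.....................
183 .....................#########...................#
186 .....................#########...................#
189 .....................#########..................#.
```

```bash
python3 -m handwheel '[[-1.5,-0.05,0,0,-1],[-2,-0.07,0,0,-1],[-2,-0.07,0,0,-1],[0,0,0,0,-1]]'; python3 -c "from chk import *; st()"
```

```text
t: 11.15
ee_pos: [0.6084, 0.1706, 0.1906]
orientation: [[0.996, 0.03, 0.082], [-0.082, -0.006, 0.997], [0.031, -1.0, -0.004]]
wrist_force: [0.2, 0.6, -1.7]
width: 0.11
11.15 [0.6084 0.1706 0.1906] [[0.996, 0.03, 0.082], [-0.082, -0.006, 0.997], [0.031, -1.0, -0.004]] [ 0.2  0.6 -1.7] 0.11017216024677633 [ 0.18  0.27 -0.05  1.22 -0.01  1.83]
```

```bash
python3 - <<'E'
from chk import *
a=shot("side","s15.png"); find(a,NAMES[:4]); st()
b=cv2.imread("pics/s15.png",0).astype(int)
print(px(a,(.61,.15,.245)))
for rr in range(90,190,3): print(rr,"".join("#" if v<45 else "." for v in b[rr,225:315]))
E
```

```text
insert_round_center 0.63 [0.609 0.147 0.182] [264. 132.]
insert_round_tab 0.72 [0.605 0.146 0.185] [263. 131.]
insert_round_tab 0.41 [0.679 0.065 0.006] [295. 207.]
insert_round_hang 0.62 [0.607 0.145 0.18 ] [263. 133.]
insert_round_hang 0.43 [ 0.514 -0.317  0.026] [246. 353.]
insert_rect_center 0.85 [0.652 0.013 0.152] [292. 177.]
11.4 [0.6122 0.1704 0.191 ] [[0.996, 0.034, 0.083], [-0.083, -0.006, 0.997], [0.034, -0.999, -0.003]] [-0.3  0.8 -1.5] 0.11224221641605348 [ 0.18  0.28 -0.05  1.22 -0.01  1.83]
[[265.1393283  108.21783525]]
90 .................##########...#####......######.###########...............................
93 ...................################......################.................................
96 ......................#############.####.#############..................#.................
99 ..............................#################...........................................
102 ...............................###..#####...##............................................
105 ...............................###..#####...##....................................##
[... 1966 characters left out ...]
.......########..................#.
171 ..............................................................########...................#
174 .............................................................#########...................#
177 .............................................................########.....................
180 .............................................................########.....................
183 .............................................................#########...................#
186 .............................................................#########...................#
189 .............................................................#########..................#.
```

```bash
python3 -m handwheel '[[-2,-0.05,0,0,-1],[-2.5,-0.07,0,0,-1],[-2.5,-0.07,0,0,-1],[-2.5,-0.07,0,0,-1],[-3,-0.3,0,0,-1],[-3,-1,0,0,-1],[0,-1,0,0,-1]]'; python3 - <<'E'
from chk import *
a=shot("side","s16.png"); find(a,NAMES[:1]+NAMES[3:4]); st()
E
```

```text
t: 12.1
ee_pos: [0.4574, 0.1829, 0.2089]
orientation: [[0.996, 0.034, 0.087], [-0.087, -0.007, 0.996], [0.034, -0.999, -0.004]]
wrist_force: [0.8, -0.1, -1.2]
width: 0.11
insert_round_center 0.62 [0.459 0.161 0.186] [200. 131.]
insert_rect_center 0.76 [0.653 0.015 0.153] [292. 176.]
12.25 [0.4633 0.1834 0.2107] [[0.995, 0.042, 0.089], [-0.088, -0.006, 0.996], [0.042, -0.999, -0.002]] [-0.3 -0.3 -1.8] 0.11000469104507678 [ 0.26  0.02 -0.31  1.21 -0.02  1.92]
```

```bash
python3 -m handwheel '[[0,-0.3,-4,-0.145,-1],[0,-0.3,-4,-0.145,-1],[-0.3,-0.2,-4,0,-1],[-0.3,0,-4,0,-1],[-0.3,0,-4,0,-1],[-0.3,0,-4,0,-1],[-0.3,0,-4,0,-1],[-0.3,0,-4,0,-1],[-0.3,0,-4,0,-1],[-0.3,0,-4,0,-1],[0,0,-3,0,-1],[0,0,0,0,-1]]'; python3 - <<'E'
from chk import *
st();a=shot("side","s17.png"); find(a,NAMES[:1]+NAMES[3:4]+["stand"]); st()
E
```

```text
t: 13.45
ee_pos: [0.5261, -0.2688, 0.2205]
orientation: [[0.98, 0.054, -0.192], [0.193, -0.01, 0.981], [0.051, -0.998, -0.021]]
wrist_force: [0.4, 0.8, -1.7]
width: 0.106
13.45 [ 0.5261 -0.2688  0.2205] [[0.98, 0.054, -0.192], [0.193, -0.01, 0.981], [0.051, -0.998, -0.021]] [ 0.4  0.8 -1.7] 0.1056400635293628 [-0.59  0.17 -0.12  1.23  0.02  0.78]
insert_round_center 0.76 [ 0.529 -0.287  0.199] [252. 282.]
insert_rect_center 0.77 [0.651 0.015 0.154] [291. 176.]
stand 0.69 [ 0.516 -0.316  0.025] [247. 352.]
13.65 [ 0.5243 -0.2628  0.2205] [[0.979, 0.052, -0.197], [0.197, -0.006, 0.98], [0.05, -0.999, -0.016]] [-0.   0.4 -2.2] 0.11053978840025376 [-0.59  0.16 -0.13  1.23  0.02  0.79]
```

```bash
python3 -m handwheel '[[-0.8,0.5,-2,0,-1],[-0.7,0.5,-2,0,-1],[0,0.5,-0.3,0,-1],[0,0,0,0,-1],[0,0,0,0,-1]]'; python3 - <<'E'
from chk import *
st();a=shot("side","s18.png");c=shot("wrist","w18.png");t=shot("top","t18.png");st(); find(a,NAMES[:1]+["stand"])
S=np.array([.519,-.307]);
yv=np.array([-.2,.98]);xv=np.array([.98,.2])
I=[cv2.imread(f"pics/{n}18.png") for n in "swt"]
cor=[np.r_[S+xv*i+yv*j,.05] for i,j in ((-.013,-.052),(.013,-.052),(.013,.052),(-.013,.052))]
for im,cc in zip(I,(a,c,t)):
    p=px(cc,cor).round().astype(int)
    for q in p: im[q[1],q[0]]=(0,0,255)
u=cv2.resize(I[0][220:384,180:330],(366,400));w=cv2.resize(I[1][80:300,130:390],(434,367));
cv=np.zeros((600,800,3),np.uint8);cv[:400,:366]=u;cv[:367,366:]=w
q=px(t,cor).mean(0).astype(int);tt=I[2][max(q[1]-35,0):q[1]+30,q[0]-60:q[0]+60];tt=cv2.resize(tt,(430,233))
cv[367:600,368:798]=tt
cv2.imwrite("pics/c18.png",cv2.convertScaleAbs(cv,alpha=1.7))
E
```

```text
t: 14.15
ee_pos: [0.5195, -0.302, 0.2051]
orientation: [[0.977, 0.052, -0.205], [0.206, -0.003, 0.979], [0.05, -0.999, -0.014]]
wrist_force: [-0.1, 0.2, -1.7]
width: 0.109
14.15 [ 0.5195 -0.302   0.2051] [[0.977, 0.052, -0.205], [0.206, -0.003, 0.979], [0.05, -0.999, -0.014]] [-0.1  0.2 -1.7] 0.1094187967021455 [-0.65  0.2  -0.12  1.21  0.03  0.71]
14.3 [ 0.5196 -0.3023  0.2054] [[0.977, 0.052, -0.205], [0.206, -0.004, 0.979], [0.05, -0.999, -0.014]] [-0.6 -0.3 -1.8] 0.11223536838114294 [-0.65  0.2  -0.12  1.21  0.03  0.71]
insert_round_center 0.78 [ 0.524 -0.322  0.184] [251. 307.]
stand 0.94 [ 0.509 -0.321  0.021] [243. 356.]
```

View pics/c18.png

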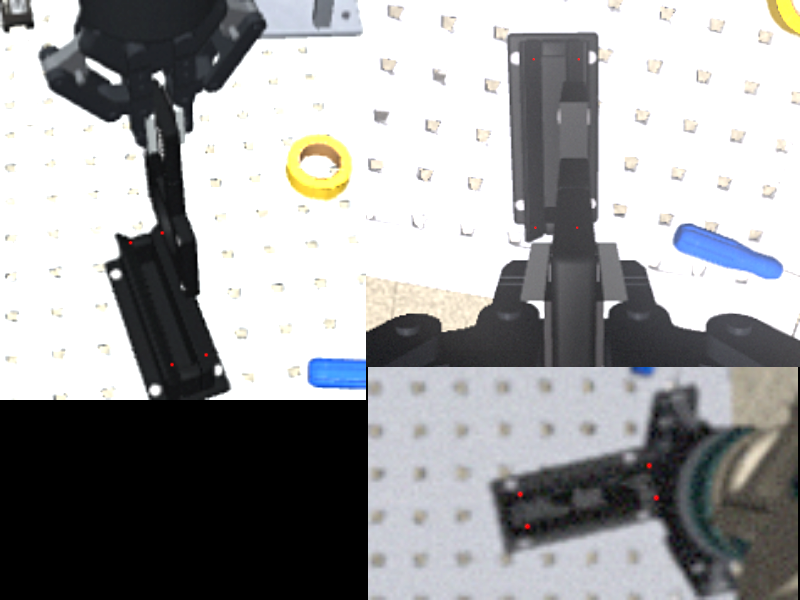

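The wrist view (upper right) shows the plate parallel to the slot, with the plate plane at column 574 and the slot middle at about 555. That is roughly 11 mm too far in tool +x. The red dots, my slot estimate, sit on the real lips in all three views. I shift −1.1 cm before lowering.

```bash
python3 -m handwheel '[[-0.6,0,-0.3,0,-1],[-0.6,0,-0.3,0,-1],[0,0,0,0,-1],[0,0,0,0,-1]]'; cat > al.py <<'E'
from chk import *
def al(f):
    c=shot("wrist",f);st()
    S=np.array([.519,-.307])
    for z in (.05,.01): print(z,px(c,np.r_[S,z])[0].round(1), "cx",c["cx"])
    g=cv2.imread("pics/"+f)[:,:,1].astype(int)
    for row in (105,115,125,135,150): print(row,g[row,205:285:2].tolist())
E
python3 -c "from al import *; al('w19.png')"
```

```text
t: 14.8
ee_pos: [0.5082, -0.3116, 0.2055]
orientation: [[0.977, 0.053, -0.205], [0.206, -0.005, 0.979], [0.051, -0.999, -0.016]]
wrist_force: [-0.1, 0.2, -1.9]
width: 0.108
14.85 [ 0.5082 -0.3117  0.2055] [[0.977, 0.053, -0.205], [0.206, -0.005, 0.979], [0.05, -0.999, -0.016]] [ 0.1 -0.2 -1.4] 0.10942249717906341 [-0.67  0.19 -0.13  1.21  0.03  0.69]
0.05 [255.9 160. ] cx 254.0862514342614
0.01 [253.9 153.1] cx 254.0862514342614
105 [171, 173, 171, 171, 171, 172, 171, 172, 170, 171, 161, 56, 147, 157, 154, 60, 58, 54, 51, 53, 51, 53, 59, 58, 55, 58, 52, 54, 52, 48, 52, 52, 52, 53, 54, 57, 129, 105, 113, 146]
115 [171, 172, 173, 171, 172, 171, 171, 172, 169, 170, 174, 48, 71, 69, 71, 54, 54, 50, 52, 51, 48, 54, 65, 63, 59, 63, 61, 60, 53, 46, 48, 48, 47, 51, 52, 52, 55, 51, 145, 169]
125 [171, 175, 172, 165, 88, 132, 142, 139, 168, 170, 172, 63, 68, 69, 69, 51, 54, 50, 49, 50, 47, 53, 61, 60, 61, 58, 57, 57, 53, 45, 48, 47, 49, 47, 51, 49, 53, 49, 142, 168]
135 [173, 170, 171, 172, 171, 170, 170, 171, 170, 170, 173, 82, 65, 66, 68, 54, 54, 46, 48, 47, 45, 42, 42, 43, 43, 41, 43, 42, 40, 41, 46, 46, 46, 47, 51, 49, 55, 45, 132, 170]
150 [171, 145, 131, 175, 172, 172, 170, 171, 169, 171, 169, 145, 61, 66, 65, 60, 52, 48, 45, 42, 103, 66, 66, 66, 65, 64, 65, 64, 63, 93, 43, 45, 45, 45, 55, 48, 56, 43, 173, 169]
```

Base spans columns 227–281 and the plate 245–263, both centred on 254. I lower in stages and watch the force.

```bash
python3 -m handwheel '[[0,1,0,0,-1],[0,1,0,0,-1],[0,1,0,0,-1],[0,0,0,0,-1]]'; python3 -c "from al import *; al('w20.png')"
```

```text
t: 15.25
ee_pos: [0.5097, -0.3115, 0.1723]
orientation: [[0.977, 0.052, -0.205], [0.206, -0.004, 0.979], [0.05, -0.999, -0.015]]
wrist_force: [-0.4, -0.6, -1.8]
width: 0.113
15.3 [ 0.51   -0.3118  0.173 ] [[0.977, 0.053, -0.205], [0.206, -0.005, 0.979], [0.051, -0.999, -0.015]] [-0.1  0.4 -2.6] 0.1085179427502545 [-0.67  0.21 -0.17  1.15  0.03  0.69]
0.05 [256.5 167. ] cx 254.0862514342614
0.01 [254.3 158.7] cx 254.0862514342614
105 [174, 172, 173, 173, 173, 173, 172, 172, 172, 162, 59, 110, 145, 130, 54, 56, 52, 53, 52, 50, 53, 49, 72, 70, 67, 65, 63, 63, 60, 56, 48, 53, 51, 50, 53, 54, 64, 72, 110, 43]
115 [173, 173, 173, 172, 173, 172, 172, 171, 172, 163, 54, 72, 68, 68, 56, 56, 48, 49, 48, 48, 47, 56, 64, 61, 62, 61, 60, 60, 59, 44, 46, 48, 50, 50, 51, 49, 59, 52, 56, 79]
125 [173, 174, 96, 145, 135, 138, 133, 160, 171, 166, 50, 69, 68, 68, 59, 51, 49, 50, 48, 45, 47, 52, 60, 60, 59, 57, 58, 57, 58, 43, 45, 46, 47, 48, 45, 47, 60, 49, 56, 104]
135 [173, 173, 174, 172, 172, 172, 171, 171, 171, 175, 45, 67, 66, 67, 60, 51, 47, 46, 45, 44, 44, 43, 42, 41, 42, 41, 41, 43, 44, 39, 43, 43, 46, 44, 49, 46, 59, 50, 51, 100]
150 [174, 174, 171, 173, 173, 171, 172, 172, 172, 177, 83, 63, 66, 65, 63, 51, 52, 48, 46, 41, 102, 66, 67, 67, 66, 66, 64, 63, 62, 94, 41, 44, 43, 45, 46, 44, 57, 50, 53, 125]
```

```bash
python3 -m handwheel '[[0,0.9,0,0,-1],[0,0.9,0,0,-1],[0,0.9,0,0,-1],[0,0.6,0,0,-1],[0,0,0,0,-1]]'; python3 - <<'E'
from chk import *
st();a=shot("side"); find(a,NAMES[:1]);
E
python3 -m handwheel '[[0,0.5,0,0,-1],[0,0.5,0,0,-1],[0,0,0,0,-1]]'
```

```text
t: 15.8
ee_pos: [0.5121, -0.3119, 0.137]
orientation: [[0.977, 0.053, -0.206], [0.206, -0.005, 0.979], [0.051, -0.999, -0.015]]
wrist_force: [0.4, 0.5, -2.1]
width: 0.115
15.8 [ 0.5121 -0.3119  0.137 ] [[0.977, 0.053, -0.206], [0.206, -0.005, 0.979], [0.051, -0.999, -0.015]] [ 0.4  0.5 -2.1] 0.11502200654487411 [-0.67  0.24 -0.21  1.07  0.03  0.69]
insert_round_center 0.64 [ 0.517 -0.33   0.119] [248. 333.]
t: 16.2
ee_pos: [0.5141, -0.3131, 0.1286]
orientation: [[0.977, 0.056, -0.205], [0.206, -0.007, 0.978], [0.053, -0.998, -0.019]]
wrist_force: [0.7, -0.6, -2.7]
width: 0.111
```

```bash
python3 -m handwheel '[[0,0.5,0,0,-1],[0,0.5,0,0,-1],[0,0,0,0,-1]]'; python3 -m handwheel '[[0,0.4,0,0,-1],[0,0,0,0,-1]]'
```

```text
t: 16.5
ee_pos: [0.5148, -0.3133, 0.118]
orientation: [[0.977, 0.056, -0.205], [0.206, -0.008, 0.978], [0.054, -0.998, -0.019]]
wrist_force: [0.5, -0.5, -1.6]
width: 0.11
t: 16.7
ee_pos: [0.515, -0.3133, 0.1135]
orientation: [[0.977, 0.056, -0.205], [0.206, -0.007, 0.978], [0.053, -0.998, -0.019]]
wrist_force: [0.0, -0.2, -2.3]
width: 0.112
```

```bash
python3 -m handwheel '[[0,0.4,0,0,-1],[0,0,0,0,-1]]'; python3 - <<'E'
from chk import *
st();a=shot("side"); find(a,NAMES[:1]);st()
E
```

```text
t: 16.9
ee_pos: [0.5153, -0.3134, 0.1092]
orientation: [[0.977, 0.056, -0.205], [0.206, -0.007, 0.978], [0.053, -0.998, -0.019]]
wrist_force: [-0.9, 0.6, -1.4]
width: 0.111
16.9 [ 0.5153 -0.3134  0.1092] [[0.977, 0.056, -0.205], [0.206, -0.007, 0.978], [0.053, -0.998, -0.019]] [-0.9  0.6 -1.4] 0.11110194694076173 [-0.67  0.26 -0.24  1.01  0.03  0.69]
insert_round_center 0.71 [ 0.517 -0.333  0.089] [248. 343.]
17.0 [ 0.5158 -0.3137  0.1099] [[0.977, 0.057, -0.205], [0.206, -0.008, 0.978], [0.054, -0.998, -0.02]] [ 0.3  0.7 -2.4] 0.1120692538036338 [-0.67  0.26 -0.24  1.01  0.03  0.69]
```

```bash
python3 -m handwheel '[[0,0.4,0,0,-1],[0,0,0,0,-1]]';python3 -m handwheel '[[0,0.4,0,0,-1],[0,0,0,0,-1]]'
```

```text
t: 17.2
ee_pos: [0.5161, -0.314, 0.1059]
orientation: [[0.977, 0.057, -0.205], [0.206, -0.009, 0.978], [0.054, -0.998, -0.02]]
wrist_force: [-0.0, 0.8, -1.7]
width: 0.114
t: 17.4
ee_pos: [0.5166, -0.3146, 0.1024]
orientation: [[0.977, 0.058, -0.205], [0.206, -0.01, 0.978], [0.055, -0.998, -0.022]]
wrist_force: [-0.7, 0.4, -2.0]
width: 0.111
```

```bash
python3 -m handwheel '[[0,0.3,0,0,-1],[0,0,0,0,-1]]'
```

```text
t: 17.6
ee_pos: [0.5174, -0.3157, 0.1024]
orientation: [[0.977, 0.059, -0.205], [0.206, -0.012, 0.978], [0.055, -0.998, -0.024]]
wrist_force: [-0.7, 0.4, -3.4]
width: 0.111
```

```bash
python3 -m handwheel '[[0,0.4,0.2,0,-1],[0,0,0,0,-1]]'; python3 - <<'E'
from chk import *
st();a=shot("side","s21.png"); find(a,NAMES[:3]);c=shot("wrist","w21.png");find(c,NAMES[:3]);st()
g=cv2.imread("pics/w21.png")[:,:,1].astype(int)
for row in (105,115,125,135,150,170): print(row,g[row,205:295:2].tolist())
E
```

```text
t: 17.8
ee_pos: [0.5177, -0.3157, 0.1025]
orientation: [[0.977, 0.06, -0.205], [0.206, -0.017, 0.978], [0.056, -0.998, -0.029]]
wrist_force: [-1.1, 1.0, -4.6]
width: 0.114
17.8 [ 0.5177 -0.3157  0.1025] [[0.977, 0.06, -0.205], [0.206, -0.017, 0.978], [0.056, -0.998, -0.029]] [-1.1  1.  -4.6] 0.11440139214686414 [-0.67  0.27 -0.25  0.99  0.02  0.7 ]
insert_round_center 0.94 [ 0.519 -0.336  0.086] [249. 346.]
insert_round_tab 0.67 [ 0.519 -0.336  0.085] [249. 346.]
insert_round_hang 0.72 [ 0.519 -0.335  0.083] [249. 346.]
insert_round_center 0.96 [ 0.518 -0.297  0.168] [270. 240.]
insert_round_tab 0.67 [ 0.515 -0.295  0.167] [263. 233.]
insert_round_hang 0.58 [ 0.516 -0.299  0.169] [263. 246.]
18.2 [ 0.518  -0.3159  0.1021] [[0.977, 0.061, -0.205], [0.206, -0.017, 0.978], [0.056, -0.998, -0.029]] [-4.5  0.5  6.2] 0.10696255493662035 [-0.67  0.27 -0.25  0.99  0.02  0.7 ]
105 [179, 180, 180, 49, 148, 163, 162, 159, 52, 58, 51, 52, 51, 51, 50, 49, 49, 58, 66, 62, 62, 63, 62, 60, 58, 59, 61, 51, 47, 51, 50, 49, 50, 51, 53, 54, 59, 60, 80, 156, 54, 99, 130, 140, 161]
115 [179, 179, 183, 46,
[... 241 characters left out ...]
44, 50, 59, 57, 60, 60, 58, 59, 58, 57, 56, 46, 40, 44, 44, 46, 46, 47, 47, 48, 58, 52, 53, 56, 57, 182, 177, 176, 179]
135 [180, 178, 180, 160, 59, 70, 70, 68, 55, 50, 52, 46, 47, 43, 41, 43, 42, 49, 59, 58, 47, 35, 35, 35, 37, 35, 39, 35, 37, 42, 44, 44, 46, 44, 44, 46, 57, 48, 52, 54, 77, 182, 177, 177, 178]
150 [179, 178, 180, 164, 51, 68, 69, 67, 63, 52, 53, 42, 43, 42, 42, 42, 40, 46, 57, 82, 81, 65, 69, 64, 65, 65, 64, 63, 101, 53, 43, 44, 42, 45, 46, 45, 58, 45, 52, 51, 94, 176, 179, 179, 179]
170 [181, 181, 178, 181, 88, 63, 64, 66, 63, 50, 52, 42, 41, 43, 41, 41, 38, 41, 57, 58, 61, 64, 61, 63, 64, 60, 61, 61, 53, 42, 42, 42, 42, 44, 45, 47, 56, 45, 52, 51, 135, 179, 178, 177, 177]
```

Motion stopped at reported z = 0.102. That is exactly where the floor should be, from the height at which it was gripped. I release and retreat.

```bash
python3 -m handwheel '[[0,0,0,0,-0.6],[0,0,0,0,0],[0,0,0,0,0.5],[0,0,0,0,0.5],[0,-1.5,0,0,0.5],[0,-2.5,0,0,0.5],[0,-3.5,0,0,0.5],[0,-4,0,0,0.5],[0,-3,0,0,0.5],[0,-2,0,0,0.5],[0,0,0,0,0.5],[0,0,0,0,0.5]]'; python3 - <<'E'
from chk import *
st();a=shot("side","s22.png"); find(a,NAMES[:4]+NAMES[7:]);c=shot("wrist","w22.png");t=shot("top","t22.png");print();find(t,NAMES[:4]+NAMES[7:]);st()
def corners(z,w): return [np.r_[np.array([.519,-.307])+np.array([-.2,.98])*s*w/2,z] for s in(-1,0,1)]
print("side expected tab top",px(a,corners(.168,.044)).round(1).tolist()); print("expected if z+10mm",px(a,corners(.178,.044)).round(1).tolist()); print("wrist expected",px(c,corners(.168,.044)).round(1).tolist())
b=cv2.imread("pics/s22.png",0).astype(int)
for rr in range(286,362,3): print(rr,"".join("#" if v<45 else "." for v in b[rr,215:290]))
g=cv2.imread("pics/w22.png",0).astype(int)
for rr in range(90,260,6): print(rr,"".join("#" if v<45 else "+" if v<85 else "." for v in g[rr,200:310:2]))
E
```

```text
t: 19.4
ee_pos: [0.5103, -0.3135, 0.2784]
orientation: [[0.976, 0.071, -0.205], [0.207, -0.02, 0.978], [0.066, -0.997, -0.034]]
wrist_force: [0.5, 0.4, -0.5]
width: 0.752
19.4 [ 0.5103 -0.3135  0.2784] [[0.976, 0.071, -0.205], [0.207, -0.02, 0.978], [0.066, -0.997, -0.034]] [ 0.5  0.4 -0.5] 0.7522319115176028 [-0.67  0.15 -0.03  1.33  0.03  0.69]
insert_round_center 0.94 [ 0.521 -0.329  0.092] [250. 340.]
insert_round_center 0.68 [0.432 0.177 0.027] [194. 179.]
insert_round_tab 0.76 [ 0.516 -0.329  0.092] [247. 341.]
insert_round_hang 0.66 [ 0.52  -0.331  0.089] [250. 342.]
insert_rect_center 0.96 [0.648 0.013 0.156] [290. 176.]
stand 0.94 [ 0.505 -0.332  0.026] [242. 361.]
stand 0.42 [ 0.518 -0.329  0.088] [248. 342.]
eyepiece_center 0.39 [0.437 0.176 0.028] [196. 179.]
tape_center 0.78 [ 0.664 -0.183  0.013] [310. 288.]

insert_round_center 0.49 [ 0.519 -0.307  0.105] [363. 208.]
insert_round_center 0.47 [0.675 0.104 0.012] [212. 156.]
insert_round_tab 0.62 [ 0.518 -0.302  0.107] [361. 209.]
insert_round_hang 0.53 [ 0.521 -0.305  0.104] [362. 208.]
insert_rect_center 0.6 [0.65  0.0
[... 3671 characters left out ...]
..+++....+++++#.+#......................
198 .........................++++#.........................
204 .......................................................
210 .......................................................
216 .......................................................
222 .......................................................
228 .......................................................
234 .......................................................
240 .......................................................
246 .......................................................
252 .......................................................
258 .......................................................
```

```bash
python3 -c "
from workcell import close_job
print(close_job())"
```

```text
the job is handed in; nothing more can be done
None
```

The insert with the round opening is off the left peg and standing in the black stand's slot, released. I handed the job in at about 20 s of the 45 s.

**What I did:** I gripped the insert by its upper tab, raised it about 21 mm and slid it out past the peg tip. I felt no sideways force while sliding. I then turned it in line with the slot, lowered it until it stopped, opened the gripper and moved about 17 cm clear.

**Last checks:**
- **Insert in the stand:** it stopped at the height expected for fully down, with its centre about 88 mm up. The networks place it in the slot: side camera (0.521, −0.329), read about 23 mm low in y throughout the job, and top camera (0.519, −0.307), against my slot estimate of (0.519, −0.307). In the side image its tab top is no higher than expected.
- **Other insert, eyepiece and tape:** the other insert and the tape are within about 4 mm of where they started. The eyepiece matches to about 4 mm in the top view. The side camera now sees it about 20 mm off, with a low score; the arm never went near it at bench height.

**What disagreed:**
- **Gripper height:** the reported gripper height was about 30 mm below where the fingertips really were. My first grip closed just above the tab without touching it. After that I set heights from the cameras and the insert's own geometry.
- **Tool tilt:** the reported tool tilt crept up to about 0.06 rad, so the insert went in slightly tilted before it was released. I did not measure its tilt after release.
- **Height in the top view:** the top camera put the insert's visible centre at about 105 mm. I took that to be its upper surfaces, since only those show from above.

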